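Unlatch the gear box that holds the mouse

TASK

The mouse is shut in one of the two gear boxes with slotted lids. On that box, swing the keeper arm fully aside, draw the bolt it was blocking all the way back, then slide the lid fully open, leaving the mouse lying inside. Leave the other box latched and shut, and do not disturb anything else on the desk.

Things in the scene. Friction and masses are not known exactly. Their poses are not given: they have to be found in the camera images.
- box_left: left (+y) one of two identical grey gear boxes, fixed to the desk; x, y, yaw vary. Origin on the desk; in its own axes it spans x -70..70, y -100..140 mm, front facing -x. y -90..15: bay under a slotted sliding lid that shows what is inside; y 15..140: solid deck, top 60 mm up, with a sliding bolt and a keeper arm that props it shut. Offsets below: this frame, mm, shut
- box_left_bay (a point): centre of the bay's floor, at (0, -37.5, 6) in the box; the mouse lies within 20 mm of one of the two bay centres, level, the lens near the other
- keeper_left (a joint): angle of the keeper, a flat steel arm 12 wide lying along y, top 80 mm above the desk, that turns about a vertical pivot at (-29, 125) and whose free end, at y 43, stands 2 mm from the bolt's post. 0 = shut: it props the bolt, which cannot then be drawn at all. It swings its free end to +x only (anticlockwise from above) to a stop at 1.57, lying along +x at y 125; stays where left; turned by about 0.5 N at its post
- keeper_left_post (a point): top centre of the keeper's upright round finger post, 12 mm thick, at (-29, 75, 107) when shut, 50 mm from the pivot, standing 27 mm above the arm; moves with the keeper
- bolt_left (a joint): travel of the bolt in m, 0 = shut, 0.045 = fully drawn, to +y. A steel bar 12 wide along y at x -33, from y -55 to 35, top 77 mm above the desk, passing over the lid just beyond (+x of) the lid's fin and so stopping it (3 mm play). Once the keeper is aside it slides with about 1.5 N and stays where left
- bolt_left_post (a point): top centre of the bolt's upright round post, 12 mm thick, at (-33, 35, 107) when shut, 30 mm above the bar; moves with the bolt
- lid_left (a joint): travel of the lid in m, 0 = shut, 0.09 = fully open, to +x (away from the robot), sticking out behind the box. Flat slotted aluminium plate, x -66..66, y -91..16, its top 64.5 mm above the desk, held in grooves; slides with about 1.5 N once the bolt is drawn; stays where left
- lid_left_fin (a point): top centre of the lid's upright metal fin, at (-45, -55, 90) when shut: 6 mm thick in x, 40 long in y, 25 high above the lid; push on its front (-x) face; moves with the lid
- box_right: right (-y) one of two identical grey gear boxes, fixed to the desk; x, y, yaw vary. Origin on the desk; in its own axes it spans x -70..70, y -100..140 mm, front facing -x. y -90..15: bay under a slotted sliding lid that shows what is inside; y 15..140: solid deck, top 60 mm up, with a sliding bolt and a keeper arm that props it shut. Offsets below: this frame, mm, shut
- box_right_bay (a point): centre of the bay's floor, at (0, -37.5, 6) in the box; the mouse lies within 20 mm of one of the two bay centres, level, the lens near the other
- keeper_right (a joint): angle of the keeper, a flat steel arm 12 wide lying along y, top 80 mm above the desk, that turns about a vertical pivot at (-29, 125) and whose free end, at y 43, stands 2 mm from the bolt's post. 0 = shut: it props the bolt, which cannot then be drawn at all. It swings its free end to +x only (anticlockwise from above) to a stop at 1.57, lying along +x at y 125; stays where left; turned by about 0.5 N at its post
- keeper_right_post (a point): top centre of the keeper's upright round finger post, 12 mm thick, at (-29, 75, 107) when shut, 50 mm from the pivot, standing 27 mm above the arm; moves with the keeper
- bolt_right (a joint): travel of the bolt in m, 0 = shut, 0.045 = fully drawn, to +y. A steel bar 12 wide along y at x -33, from y -55 to 35, top 77 mm above the desk, passing over the lid just beyond (+x of) the lid's fin and so stopping it (3 mm play). Once the keeper is aside it slides with about 1.5 N and stays where left
- bolt_right_post (a point): top centre of the bolt's upright round post, 12 mm thick, at (-33, 35, 107) when shut, 30 mm above the bar; moves with the bolt
- lid_right (a joint): travel of the lid in m, 0 = shut, 0.09 = fully open, to +x (away from the robot), sticking out behind the box. Flat slotted aluminium plate, x -66..66, y -91..16, its top 64.5 mm above the desk, held in grooves; slides with about 1.5 N once the bolt is drawn; stays where left
- lid_right_fin (a point): top centre of the lid's upright metal fin, at (-45, -55, 90) when shut: 6 mm thick in x, 40 long in y, 25 high above the lid; push on its front (-x) face; moves with the lid
- mouse: black computer mouse, oblong with round ends, 90 x 56 x 31 mm, lying in the bay of one of the boxes, seen through the lid's slots; origin under its centre
- lens: black upright round camera lens, 66 mm wide, 38 high, lying in the other box's bay; origin under its centre
- jar: round glass jar with a metal latch lid, 90 mm wide, 110 high; loose bystander, not to be disturbed; origin at its underside
- mug: white ceramic mug, 80 mm wide, 90 high; loose bystander, not to be disturbed; origin at its underside
- card_reader: flat black card reader, 55 x 34 x 14 mm, on the desk between the boxes; loose bystander, not to be disturbed; origin at its underside
- lens_cap: flat black round lens cap, 62 mm wide, 11 thick; loose bystander, not to be disturbed; origin at its underside
- earbud_case: rounded white earphone case, 45 x 60 x 26 mm; loose bystander, not to be disturbed; origin at its underside
- screwdriver: screwdriver, 170 mm long, lying; loose bystander, not to be disturbed
There are look-alikes about, which are no part of the job. What is shaped like the mouse but blue is not meant.

How it is judged:
On the way, in this order (a step that is already met when the one before it is completed fails the run):
1. the keeper of the box that holds the mouse is swung aside (over 0.9 rad) while its bolt is still shut (((horizontal distance between mouse and box_left_bay below 0.06 m and value of joint keeper_left above 0.9 rad and value of joint bolt_left below 0.01 m) or (horizontal distance between mouse and box_right_bay below 0.06 m and value of joint keeper_right above 0.9 rad and value of joint bolt_right below 0.01 m))), for 0.1 s.
2. then its bolt is drawn (over 38 of 45 mm) while its lid is still shut (((horizontal distance between mouse and box_left_bay below 0.06 m and value of joint bolt_left above 0.038 m and value of joint lid_left below 0.01 m) or (horizontal distance between mouse and box_right_bay below 0.06 m and value of joint bolt_right above 0.038 m and value of joint lid_right below 0.01 m))), for 0.1 s.
3. then its lid is slid open (over 80 of 90 mm) (((horizontal distance between mouse and box_left_bay below 0.06 m and value of joint lid_left above 0.08 m) or (horizontal distance between mouse and box_right_bay below 0.06 m and value of joint lid_right above 0.08 m))), for 0.1 s.
At the end, for the whole second after the job is handed in: On the box that holds the mouse: keeper swung over 0.9 rad, bolt drawn over 38 mm, lid open over 80 mm, the mouse at rest in its bay (within 60 mm of the bay's centre). On the other box keeper under 0.15 rad, bolt under 6 mm, lid under 10 mm (((horizontal distance between mouse and box_left_bay below 0.06 m and value of joint keeper_left above 0.9 rad and value of joint bolt_left above 0.038 m and value of joint lid_left above 0.08 m and linear speed of mouse below 0.02 m/s and value of joint keeper_right below 0.15 rad and value of joint bolt_right below 0.006 m and value of joint lid_right below 0.01 m) or (horizontal distance between mouse and box_right_bay below 0.06 m and value of joint keeper_right above 0.9 rad and value of joint bolt_right above 0.038 m and value of joint lid_right above 0.08 m and linear speed of mouse below 0.02 m/s and value of joint keeper_left below 0.15 rad and value of joint bolt_left below 0.006 m and value of joint lid_left below 0.01 m))); the robot touches nothing.
It fails at once if the other box's keeper, bolt or lid is opened ((horizontal distance between mouse and box_left_bay below 0.06 m and not (value of joint keeper_right below 0.15 rad and value of joint bolt_right below 0.006 m and value of joint lid_right below 0.01 m)) or (horizontal distance between mouse and box_right_bay below 0.06 m and not (value of joint keeper_left below 0.15 rad and value of joint bolt_left below 0.006 m and value of joint lid_left below 0.01 m))).
It fails at once if the mouse or the lens is shifted by more than 30 mm (distance of any of mouse, lens from where it was at the start of the episode above 0.03 m).
It fails at once if another thing on the desk is shifted by more than 30 mm (distance of any of jar, mug, card_reader, lens_cap, earbud_case, screwdriver from where it was at the start of the episode above 0.03 m).
It also fails if it takes over 51 s, if anything falls off the work surface, if the arm or the gripper's body presses on something with over 40 N, if the wrist force passes 120 N, or if a joint passes its speed limit or range.

ROBOT

A 7-joint arm with a two-finger parallel gripper is mounted at the origin on the work surface. World frame = base frame: x ahead of the robot, y to its left, z up, the work surface at z = 0. Lengths are in m, angles in rad, forces in N, time in s.
With the tool pointing down it reaches from about 0.4 to 0.85 m from the base axis. Payload 4.5 kg.
Tool frame: the origin (TCP) lies midway between the tips of the shut fingers; the grasp point (between the pads) lies 19 mm behind it; z points along the fingers, x is the direction in which the jaws open and shut, and the axes are right-handed (so a half turn about z gives the same grasp; the last joint's range is limited). The gripper opens to 88 mm and grips with 3 to 60 N. Pads are 18 mm wide; open, the fingers measure 123 mm over their backs; the gripper's body (75 mm by 187 mm) begins 45 mm behind the grasp point.
Start: joints at [-1.099, 0.689, -0.195, 1.565, 0.157, 0.902, -0.215], TCP at [0.265, 0.566, 0.208] pointing down, gripper open.
Joint ranges: [-3.01, 3.01], [-0.46, 2.08], [-1.47, 1.51], [0.13, 2.56], [-1, 4.14], [0.04, 2.09], [-2.66, 2.66]. Speed limits (rad/s): [2.57, 2.57, 3.14, 3.14, 3.14, 3.14, 3.14].

INTERFACE

Orientations are given as a unit quaternion [x, y, z, w].
In Python, from plant import r gives the robot as it stands. The module is installed in compiled form; this text tells all that it offers.
- The arm moves only by the tool play_rows, never from a script. Its argument "increments" is a list of rows, each a list of 7 numbers: the opening, from 0 (shut) to 1 (fully open), then the shift along the tool's x, y, z in mm, then the turn, a rotation vector about the tool's x, y, z in rad. In form: [[hand, dx, dy, dz, wx, wy, wz], ...]. A call has exactly 8 rows; each row shifts and turns the pose as measured when the row begins, along the tool's axes as they then stand; what a row does not reach is not made up. A row lasts 1/8 s, in which the tool goes at most 62.5 mm and 10.7 degrees, less where a joint would pass 70% of its speed; a pose out of reach is approached as far as the arm can. A call is refused whole if a number of a shift passes 62.5 or a number of a turn 0.188, either way. A call with a gripper value outside its range is refused whole. The fingers move at their own pace and stop on an object; "grip_force" is the grip in N (left out, the last holds). Time passes only in rows, so rows that do not move let the fingers close, or fill a call up. It gives the time, the measured TCP pose, the force and the opening at its end, in the units of the state.
- r.get_state(): the state, without advancing time (a new reading comes with each control period).
- r.snapshot(name): name is "side" or "top"; returns the picture (384x512x3 uint8, red, green, blue); there is no depth.
- r.get_calibration(name): a dict with "fx", "fy", "cx", "cy" (pixels), "R" (3x3) and "t" (3): a world point X has camera coordinates R X + t. Camera axes: x right, y down, z forward; pixel columns grow to the right and rows downward; lengths in m; the calibration is good to about 2 mm. A picture is of the moment at which its call begins. get_calibration takes no time and is no camera call.
- r.finish_job(): hands the job in, once; it reports no verdict.
The state is a dict: "clock": time; "q": joint angles; "qd": joint speeds; "joint_torque": joint torques, N m; "tool_pos": TCP position; "eef_rot": TCP orientation; "contact_force": force on the tool from outside, world axes, zero at the start; "moment": the same for the moment, N m; "opening": opening from 0.0 (shut) to 1.0 (fully open).
Only numpy, scipy, OpenCV 4.12 (cv2) and the standard library are available. Lean on these libraries where they do the work, as an engineer would, in place of code of your own. Each camera call takes 0.05 s, during which the arm holds its last target.

## Working session

There is one attempt and no reset: what is moved stays moved. The work goes in short steps, Python scripts to look and compute and a tool call to move; the robot and the scene stay as the last step left them, time stands still between calls to the robot, and variables do not carry over. Pictures are saved under pics/ and viewed, and the job is handed in when it is done.

Besides the shell and the picture viewer there is one more tool, called after "Request:" as name([rows], argument=value, ...), one row to a line, values as JSON. play_rows: Moves the arm, as the interface text tells. Its arguments: {"type":"object","properties":{"increments":{"type":"array"},"grip_force":{"type":"number"}},"required":["increments"]}

```bash
mkdir -p pics
python3 - <<'E'
from plant import r
import cv2
for n in("side","top"):
    cv2.imwrite(f"pics/{n}0.png",r.snapshot(n)[:,:,::-1])
    c=r.get_calibration(n);print(n,c)
s=r.get_state();print(s)
E
```

```text
side {'fx': 373.42681924289803, 'fy': 373.42681924289803, 'cx': 260.4354101815021, 'cy': 193.84799141172542, 'R': array([[ 0.88207297, -0.47111123, -0.00122299],
       [-0.25203929, -0.46970287, -0.84608239],
       [ 0.39802447,  0.74661465, -0.53305074]]), 't': array([-0.51942003,  0.18761683,  1.21166644])}
top {'fx': 434.58113963859523, 'fy': 434.58113963859523, 'cx': 257.1693035838916, 'cy': 192.5608882946527, 'R': array([[-0.00481097, -0.99995989,  0.00755462],
       [-0.98794461,  0.00358392, -0.15476628],
       [ 0.154733  , -0.00820812, -0.98792223]]), 't': array([-0.03357548,  0.56606516,  1.30290696])}
{'clock': 0.1, 'q': array([-1.09920573,  0.68987045, -0.19452872,  1.56618619,  0.15731947,
        0.90246658, -0.21508203]), 'qd': array([ 0.00014767, -0.00265433,  0.0004787 , -0.00216611, -0.00170807,
        0.00048643,  0.0003494 ]), 'joint_torque': array([-2.15264234e-03, -5.28503573e+01, -1.27137680e+00, -1.53835845e+01,
       -5.26313321e-02,  2.02617819e-03,  3.87823832e-05]), 'tool_pos': array([0.26475904, 0.56551939, 0.20762334]), 'eef_rot': array([ 8.43754188e-01,  5.36729242e-01, -6.15224027e-04,  4.61339755e-04]), 'contact_force': array([ 0.19358677, -0.39349264, -0.39558775]), 'moment': array([ 0.06653301, -0.01061305, -0.00774347]), 'opening': 1.0034519499512586}
```

View pics/top0.png

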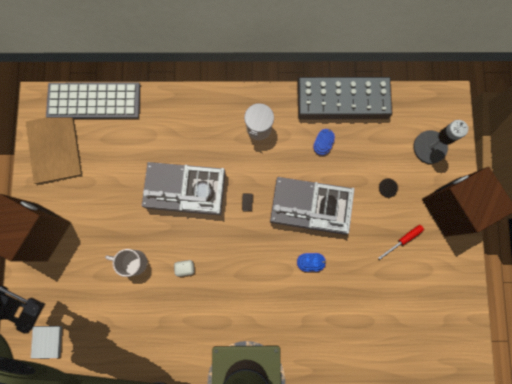

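View pics/side0.png

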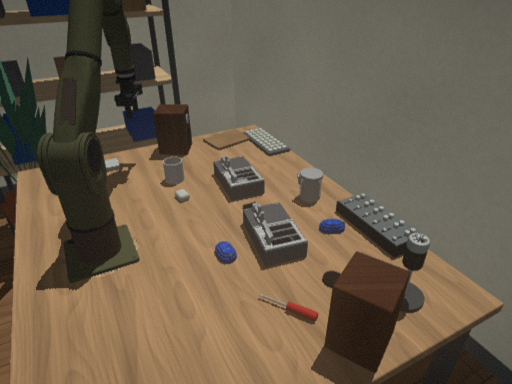

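Run:
```python
import cv2,numpy as np
t=cv2.imread("pics/top0.png")
a=cv2.resize(t[155:225,135:235],None,fx=8,fy=8,interpolation=cv2.INTER_CUBIC)
b=cv2.resize(t[170:240,262:362],None,fx=8,fy=8,interpolation=cv2.INTER_CUBIC)
cv2.imwrite("pics/zl.png",a);cv2.imwrite("pics/zr.png",b)
```

```text
(no output)
```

View pics/zl.png

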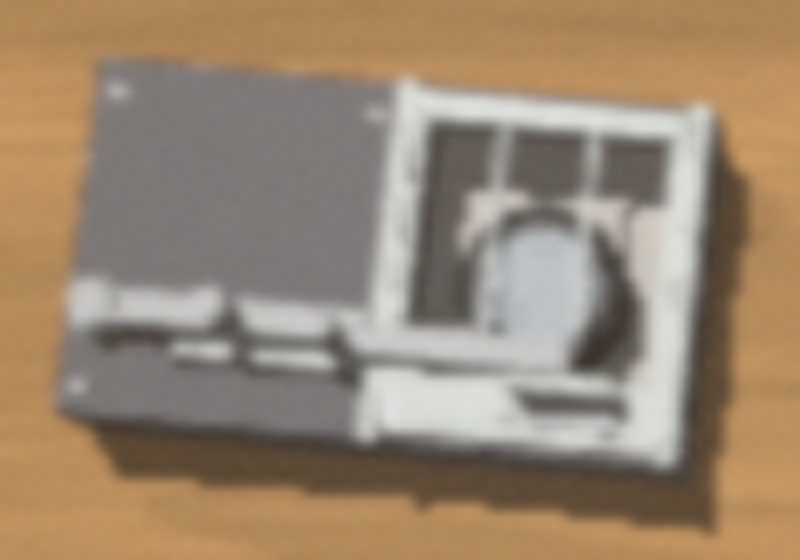

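View pics/zr.png

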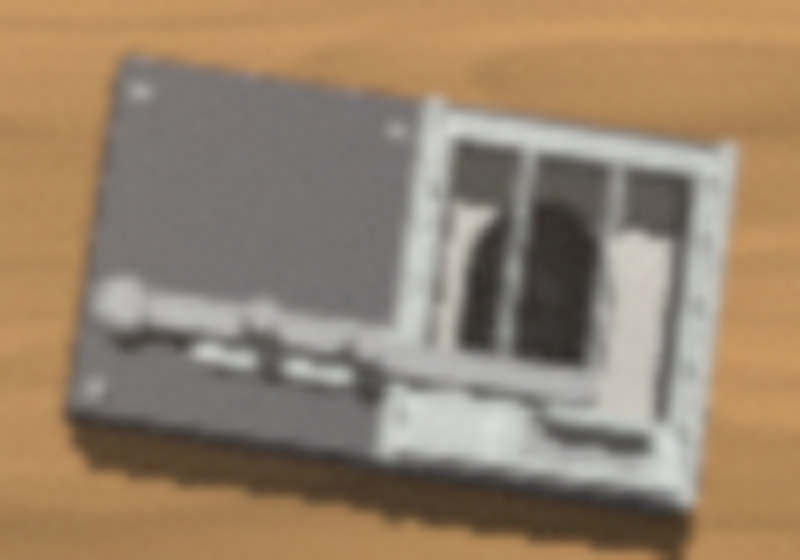

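```bash
cat > h.py <<'E'
import numpy as np
from plant import r
def ray(n,u,v,z):
    c=r.get_calibration(n);R=c['R'];C=-R.T@c['t']
    d=R.T@np.array([(u-c['cx'])/c['fx'],(v-c['cy'])/c['fy'],1]);return C+d*(z-C[2])/d[2]
def proj(n,X):
    c=r.get_calibration(n);p=c['R']@np.asarray(X)+c['t'];return np.array([c['fx']*p[0]/p[2]+c['cx'],c['fy']*p[1]/p[2]+c['cy']])
E
python3 - <<'E'
from h import *
zc=lambda u,v:((u+.5)/8-.5+262,(v+.5)/8-.5+170)
pts=[((125,55),(70,140)),((70,418),(-70,140)),((690,508),(-70,-100)),((738,145),(70,-100))]
W=np.array([ray("top",*zc(*p),.06)[:2] for p,_ in pts]);B=np.array([b for _,b in pts])/1000
print(W)
w=W[:,0]+1j*W[:,1];b=B[:,0]+1j*B[:,1]
wm,bm=w.mean(),b.mean();k=((w-wm)*np.conj(b-bm)).sum();print("scale",abs(k)/(abs(b-bm)**2).sum())
yaw=np.angle(k);o=wm-bm*np.exp(1j*yaw);print(yaw,o,abs(o+b*np.exp(1j*yaw)-w))
import cv2
def T(x,y,z):
    p=o+(x+1j*y)/1000*np.exp(1j*yaw);return [p.real,p.imag,z/1000]
F={'kp':(-29,75,107),'bp':(-33,35,107),'fin':(-45,-55,90),'bend':(-33,-55,77),'piv':(-29,125,80),'c1':(70,140,60),'c2':(-70,140,60),'c3':(-70,-100,60),'c4':(70,-100,60),'finL':(-45,-35,90),'finR':(-45,-75,90),'kb':(-29,75,80),'bb':(-33,35,77)}
for n,(x0,y0,w_,h_) in {"top":(262,170,100,70),"side":(230,190,90,85)}.items():
    im=cv2.imread(f"pics/{n}0.png")[y0:y0+h_,x0:x0+w_]
    im=cv2.resize(im,None,fx=7,fy=7,interpolation=cv2.INTER_CUBIC)
    for k_,v in F.items():
        u=proj(n,T(*v));q=(int((u[0]-x0+.5)*7),int((u[1]-y0+.5)*7));cv2.circle(im,q,4,(0,0,255),-1);cv2.putText(im,k_,q,0,.5,(0,255,0))
        if n=="top":print(k_,np.round(T(*v),4))
    cv2.imwrite(f"pics/ov_{n}.png",im)
E
```

```text
[[ 0.61351673 -0.09777319]
 [ 0.47353595 -0.07524965]
 [ 0.43849424 -0.30931724]
 [ 0.57752703 -0.33295621]]
scale 0.9941272402500329
-0.15377353107370714 (0.5227051258806786-0.2235880757827904j) [0.00182172 0.00161394 0.00238555 0.00098023]
kp [ 0.5055 -0.145   0.107 ]
bp [ 0.4955 -0.1839  0.107 ]
fin [ 0.4698 -0.271   0.09  ]
bend [ 0.4817 -0.2729  0.077 ]
piv [ 0.5132 -0.0956  0.08  ]
c1 [ 0.6133 -0.096   0.06  ]
c2 [ 0.475  -0.0745  0.06  ]
c3 [ 0.4382 -0.3117  0.06  ]
c4 [ 0.5766 -0.3331  0.06  ]
finL [ 0.4729 -0.2513  0.09  ]
finR [ 0.4667 -0.2908  0.09  ]
kb [ 0.5055 -0.145   0.08  ]
bb [ 0.4955 -0.1839  0.077 ]
```

```bash
sleep 1
```

```text
(no output)
```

View pics/ov_top.png

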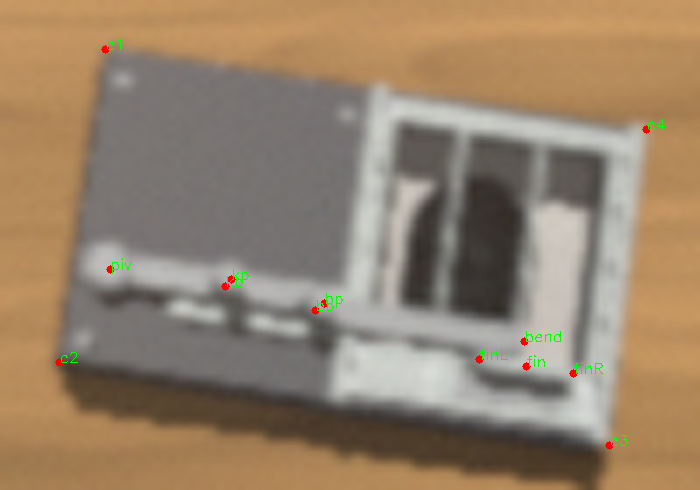

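View pics/ov_side.png

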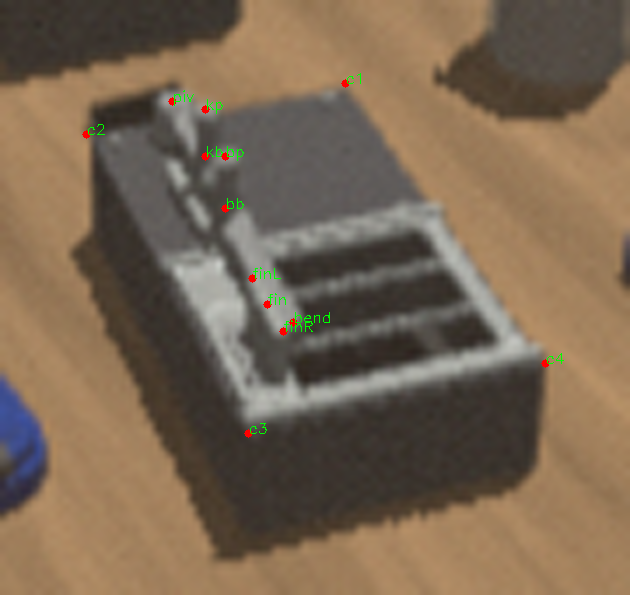

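Request:
play_rows([
  [0,-31,40,0,0,0,0],
  [0,-31,40,0,0,0,0],
  [0,-31,40,0,0,0,0],
  [0,-31,40,0,0,0,0],
  [0,-31,40,0,0,0,0],
  [0,-31,40,0,0,0,0],
  [0,-31,40,0,0,0,0],
  [0,-31,40,0,0,0,0],
], grip_force=20)

```text
clock: 1.1
tool_pos: [0.452, 0.1985, 0.2046]
eef_rot: [0.841, 0.541, -0.002, -0.001]
contact_force: [-0.1, -0.1, 0.6]
opening: 0.116
```

Request:
play_rows([
  [0,0,0,0,0,0,0.161],
  [0,0,0,0,0,0,0.161],
  [0,0,0,0,0,0,0.161],
  [0,0,0,0,0,0,0.161],
  [0,0,0,0,0,0,0.161],
  [0,0,0,0,0,0,0.161],
  [0,0,0,0,0,0,0.161],
  [0,0,0,0,0,0,0.161],
])

```text
clock: 2.1
tool_pos: [0.4528, 0.1899, 0.2024]
eef_rot: [0.995, -0.1, -0.004, 0.004]
contact_force: [-0.2, 0.5, -0.2]
opening: 0.004
```

```bash
cat >> h.py <<'E'
from scipy.spatial.transform import Rotation as Ro
YAW=-0.1538;O=np.array([0.5227,-0.2236])
def box2w(x,y,z): 
    c,s=np.cos(YAW),np.sin(YAW);return np.array([O[0]+(c*x-s*y)/1e3,O[1]+(s*x+c*y)/1e3,z/1e3])
def w2box(p):
    c,s=np.cos(YAW),np.sin(YAW);d=(np.array(p[:2])-O)*1e3;return np.array([c*d[0]+s*d[1],-s*d[0]+c*d[1],p[2]*1e3])
def where():
    s=r.get_state();R=Ro.from_quat(s['eef_rot']).as_matrix()
    print("box mm",w2box(s['tool_pos']).round(1),"phi-yaw",round(np.arctan2(R[1,0],R[0,0])-YAW,3),"tilt",R[2,:2].round(3),"F",s['contact_force'].round(1),"q",s['q'].round(2),"op",round(s['opening'],3),"t",s['clock']);return s,R
def go(x,y,z,n=1):
    s,R=where();d=R.T@(box2w(x,y,z)-s['tool_pos'])*1e3/n;print("tool d",d.round(1))
    want=Ro.from_euler('z',YAW).as_matrix()@np.diag([1,-1,-1.]);print("rot",Ro.from_matrix(R.T@want).as_rotvec().round(3))
E
python3 -c "
from h import *
go(-70,75,160)"
```

```text
box mm [-132.4  398.   202.4] phi-yaw -0.047 tilt [-0.008  0.008] F [-0.2  0.5 -0.2] q [-0.59  0.54  0.16  1.97 -0.13  0.66 -0.56] op 0.004 t 2.1
tool d [ 78.  319.3  44.4]
rot [ 0.008  0.008 -0.047]
```

Request:
play_rows([
  [0,9.5,40,3,0.001,0.001,-0.006],
  [0,9.5,40,3,0.001,0.001,-0.006],
  [0,9.5,40,3,0.001,0.001,-0.006],
  [0,9.5,40,3,0.001,0.001,-0.006],
  [0,9.5,40,3,0.001,0.001,-0.006],
  [0,9.5,40,3,0.001,0.001,-0.006],
  [0,9.5,40,3,0.001,0.001,-0.006],
  [0,0,0,0,0,0,0],
])

```text
clock: 3.1
tool_pos: [0.4677, -0.1043, 0.1798]
eef_rot: [0.997, -0.077, -0.001, 0.0]
contact_force: [-0.4, 0.1, 0.5]
opening: 0.006
```

```bash
python3 -c "
from h import *
go(-70,75,89)"
```

```text
box mm [-72.6 109.5 179.8] phi-yaw -0.0 tilt [-0.003  0.001] F [-0.4  0.1  0.5] q [ 0.08  0.55  0.07  2.03 -0.06  0.56  0.04] op 0.006 t 3.1
tool d [ 2.8 34.4 90.9]
rot [ 0.001  0.003 -0.   ]
```

Request:
play_rows([
  [0,0,17,10,0,0,0],
  [0,0,17,20,0,0,0],
  [0,0,0,25,0,0,0],
  [0,0,0,20,0,0,0],
  [0,0,0,10,0,0,0],
  [0,0,0,4,0,0,0],
  [0,0,0,0,0,0,0],
  [0,0,0,0,0,0,0],
])

```text
clock: 4.1
tool_pos: [0.464, -0.1326, 0.089]
eef_rot: [0.997, -0.074, -0.001, -0.001]
contact_force: [0.4, 0.3, 0.8]
opening: 0.007
```

Run:
```python
from h import *
import cv2
go(-52,75,89)
for n in("side","top"):
    cv2.imwrite(f"pics/{n}1.png",r.snapshot(n)[:,:,::-1])
a=cv2.imread("pics/side1.png")[150:275,200:310];b=cv2.imread("pics/top1.png")[170:240,262:362]
a=cv2.resize(a,(440,500),interpolation=cv2.INTER_CUBIC);b=cv2.resize(b,(350,245),interpolation=cv2.INTER_CUBIC);b=cv2.copyMakeBorder(b,0,255,0,0,0)
cv2.imwrite("pics/c1.png",np.hstack([a,b]))
```

```text
box mm [-71.9  80.9  89. ] phi-yaw 0.007 tilt [-0.001 -0.003] F [0.4 0.3 0.8] q [ 0.17  0.72  0.03  2.1  -0.07  0.33  0.11] op 0.007 t 4.1
tool d [19.9  6.1 -0.1]
rot [-0.003  0.001  0.007]
```

View pics/c1.png

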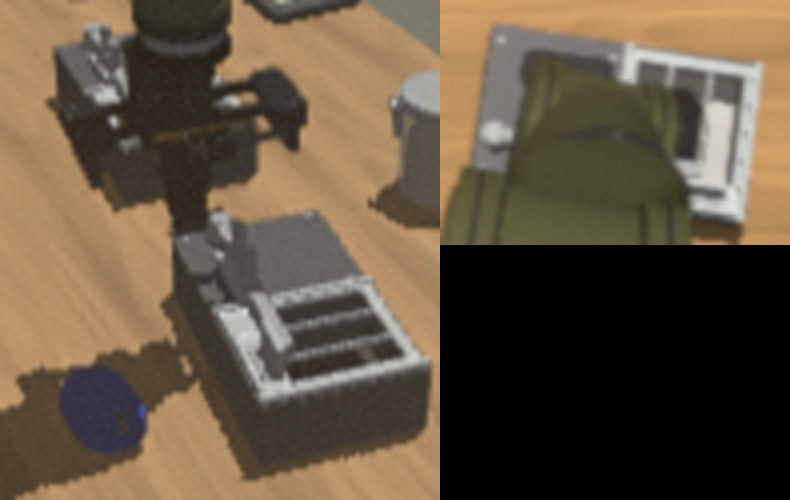

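Request:
play_rows([
  [0,0,6,0,0,0,0.006],
  [0,8,0,0,0,0,0],
  [0,6,0,0,0,0,0],
  [0,4,0,0,0,0,0],
  [0,3,0,0,0,0,0],
  [0,2,0,0,0,0,0],
  [0,0,0,0,0,0,0],
  [0,0,0,0,0,0,0],
])

```text
clock: 5.2
tool_pos: [0.488, -0.1432, 0.0895]
eef_rot: [0.997, -0.077, 0.0, -0.001]
contact_force: [-0.3, -0.1, -0.1]
opening: 0.005
```

```bash
python3 -c "
from h import *
go(-52,75,89)"
```

```text
box mm [-46.6  74.2  89.5] phi-yaw -0.0 tilt [ 0.    -0.003] F [-0.3 -0.1 -0.1] q [ 0.18  0.73  0.03  2.02 -0.07  0.38  0.11] op 0.005 t 5.2
tool d [-5.4 -0.8  0.5]
rot [-0.003 -0.    -0.   ]
```

Request:
play_rows([
  [0,5,0,0,0,0,0],
  [0,8.8,2.5,0,0,0,-0.17],
  [0,8.8,2.5,0,0,0,-0.17],
  [0,8.8,2.5,0,0,0,-0.17],
  [0,8.8,2.5,0,0,0,-0.17],
  [0,8.8,2.5,0,0,0,-0.17],
  [0,8.8,2.5,0,0,0,-0.17],
  [0,0,0,0,0,0,0],
])

```text
clock: 6.2
tool_pos: [0.5483, -0.1445, 0.0895]
eef_rot: [0.901, 0.433, 0.001, -0.0]
contact_force: [-0.8, -0.4, -0.2]
opening: 0.004
```

```bash
cat > snap.py <<'E'
from h import *
import cv2,sys
k=sys.argv[1]
for n in("side","top"):
    cv2.imwrite(f"pics/{n}{k}.png",r.snapshot(n)[:,:,::-1])
a=cv2.imread(f"pics/side{k}.png")[170:270,210:310];b=cv2.imread(f"pics/top{k}.png")[160:240,262:362]
a=cv2.resize(a,(500,500),interpolation=cv2.INTER_CUBIC);b=cv2.resize(b,(300,240),interpolation=cv2.INTER_CUBIC);b=cv2.copyMakeBorder(b,0,260,0,0,0)
cv2.imwrite(f"pics/c{k}.png",np.hstack([a,b]))
E
python3 -c "
from h import *
where()"; python3 snap.py 2
```

```text
box mm [13.2 82.  89.5] phi-yaw 1.05 tilt [ 0.001 -0.   ] F [-0.8 -0.4 -0.2] q [ 0.32  0.79 -0.24  1.84  0.32  0.55  0.76] op 0.004 t 6.2
```

View pics/c2.png

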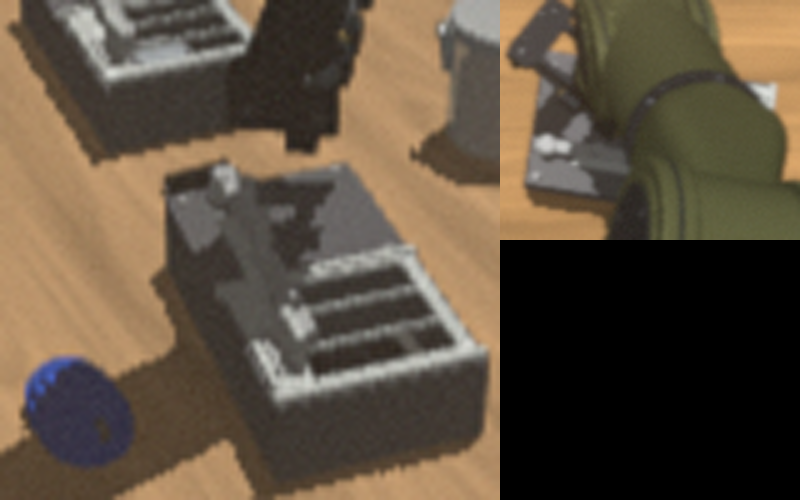

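Run:
```python
from h import *
import cv2
im=cv2.imread("pics/side2.png")[170:270,210:310];im=cv2.convertScaleAbs(im,alpha=2.0,beta=10)
im=cv2.resize(im,(600,600),interpolation=cv2.INTER_CUBIC)
s=r.get_state()
P={'tcp':s['tool_pos'],'kp0':box2w(-29,75,107),'piv':box2w(-29,125,80),'bp':box2w(-33,35,107)}
for t in (.5,1,1.5): P['k%.1f'%t]=box2w(-29+50*np.sin(t),125-50*np.cos(t),107)
for k,v in P.items():
    u=proj("side",v);q=(int((u[0]-210+.5)*6),int((u[1]-170+.5)*6));cv2.circle(im,q,3,(0,0,255),-1);cv2.putText(im,k,q,0,.5,(0,255,0))
cv2.imwrite("pics/d2.png",im)
```

```text
(no output)
```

View pics/d2.png

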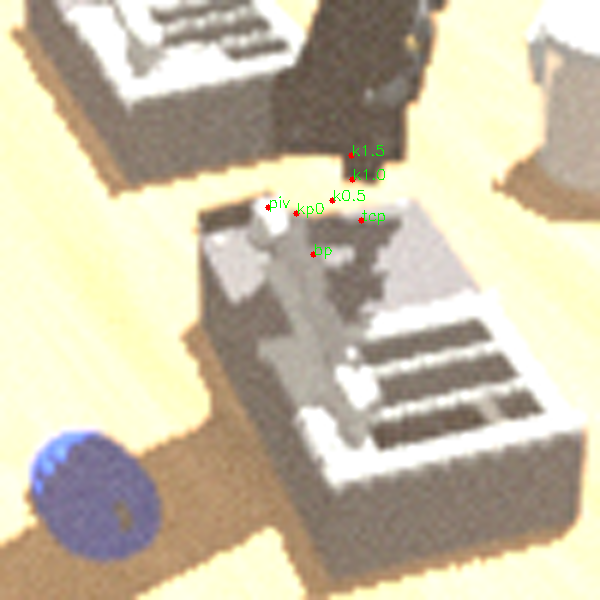

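Run:
```python
from h import *
import cv2
L=[]
for k,p in (("1",[0.464,-0.1326,0.089]),("2",[0.5483,-0.1445,0.0895])):
    u=proj("side",p).astype(int);x0,y0=u[0]-25,u[1]-35
    im=cv2.imread(f"pics/side{k}.png")[y0:y0+60,x0:x0+50];im=cv2.convertScaleAbs(im,alpha=2.5,beta=20)
    im=cv2.resize(im,(400,480),interpolation=cv2.INTER_NEAREST)
    for dz in(0,.02,.04):
        u=proj("side",np.array(p)+[0,0,dz]);cv2.circle(im,(int((u[0]-x0+.5)*8),int((u[1]-y0+.5)*8)),3,(0,0,255),-1)
    L.append(im)
cv2.imwrite("pics/e2.png",np.hstack(L))
```

```text
(no output)
```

View pics/e2.png

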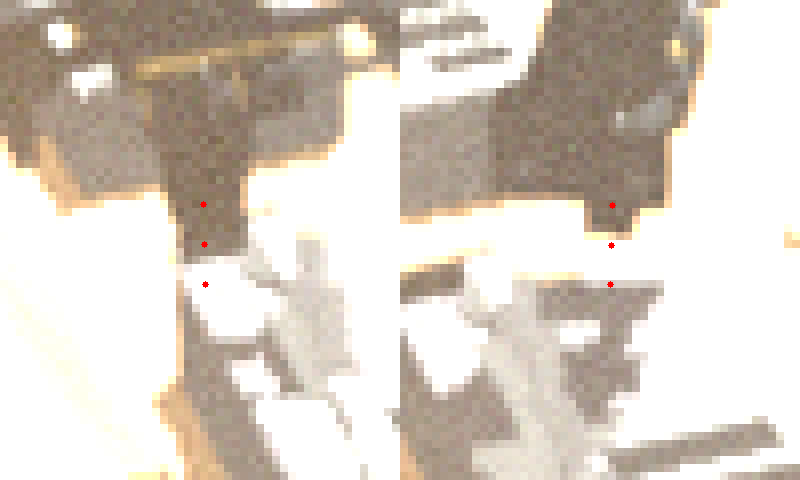

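Request:
play_rows([
  [0,0,0,5,0,0,0],
  [0,0,0,5,0,0,0],
  [0,0,0,4,0,0,0],
  [0,0,0,2,0,0,0],
  [0,0,0,0,0,0,0],
  [0,0,0,0,0,0,0],
  [0,0,0,0,0,0,0],
  [0,0,0,0,0,0,0],
])

```text
clock: 7.3
tool_pos: [0.5461, -0.1456, 0.0722]
eef_rot: [0.903, 0.43, -0.001, -0.0]
contact_force: [1.0, 0.7, -0.2]
opening: 0.008
```

Run:
```python
from h import *
import cv2
where()
L=[]
for n in("side","top"):
    cv2.imwrite(f"pics/{n}3.png",r.snapshot(n)[:,:,::-1])
for n in("side","top"):
    p=r.get_state()['tool_pos']
    u=proj(n,p).astype(int);x0,y0=u[0]-25,u[1]-35
    if n=="top":x0,y0=u[0]-40,u[1]-30
    im=cv2.imread(f"pics/{n}3.png")[y0:y0+60,x0:x0+50];im=cv2.convertScaleAbs(im,alpha=1.8,beta=20)
    im=cv2.resize(im,(400,480),interpolation=cv2.INTER_NEAREST)
    for dz in(0,.02,.04):
        u=proj(n,np.array(p)+[0,0,dz]);cv2.circle(im,(int((u[0]-x0+.5)*8),int((u[1]-y0+.5)*8)),3,(0,0,255),-1)
    L.append(im)
cv2.imwrite("pics/e3.png",np.hstack(L))
```

```text
box mm [11.2 80.7 72.2] phi-yaw 1.043 tilt [-0.002 -0.001] F [ 1.   0.7 -0.2] q [ 0.31  0.81 -0.22  1.85  0.33  0.51  0.75] op 0.008 t 7.3
```

View pics/e3.png

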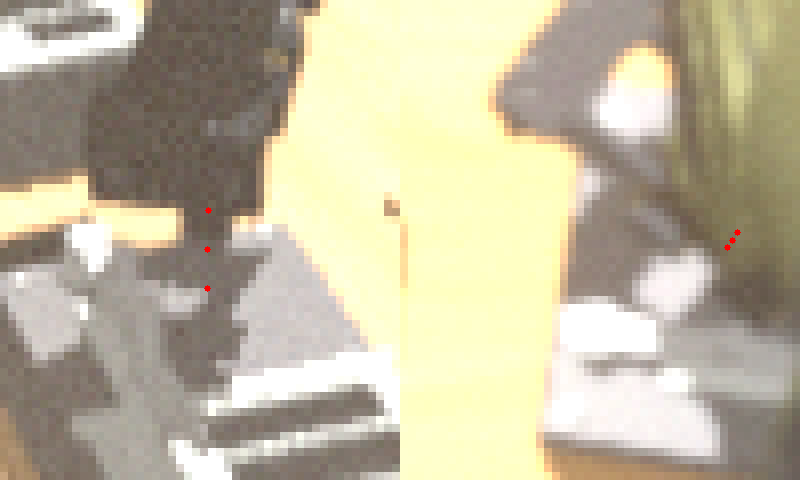

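Run:
```python
import cv2,numpy as np
def f(n,x,y,w,h,s):
    im=cv2.imread(n)[y:y+h,x:x+w];im=(255*(im/255.)**.6).astype('uint8');return cv2.resize(im,None,fx=s,fy=s,interpolation=cv2.INTER_CUBIC)
cv2.imwrite("pics/g.png",np.hstack([f("pics/side0.png",235,195,50,70,8),f("pics/side3.png",235,195,50,70,8)]))
```

```text
(no output)
```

View pics/g.png

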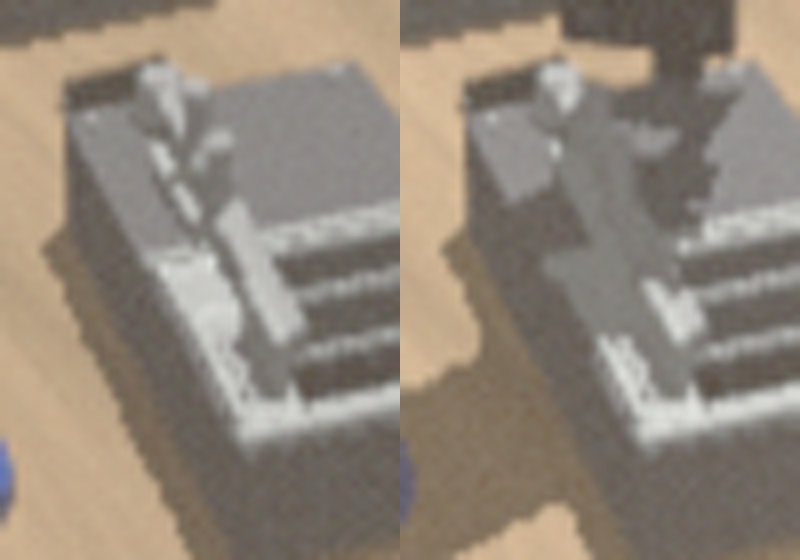

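Request:
play_rows([
  [0,0,0,-35,0,0,0],
  [0,0,0,-25,0,0,0.05],
  [0,-12,-3,0,0,0,0.17],
  [0,-12,-3,0,0,0,0.17],
  [0,-12,-3,0,0,0,0.17],
  [0,-12,-3,0,0,0,0.17],
  [0,-12,-3,0,0,0,0.17],
  [0,-12,-3,0,0,0,0.14],
])

```text
clock: 8.4
tool_pos: [0.4754, -0.1568, 0.1349]
eef_rot: [0.996, -0.092, 0.0, -0.0]
contact_force: [-0.2, 0.8, -0.2]
opening: 0.007
```

```bash
python3 -c "
from h import *
go(-68,74,70)"
```

```text
box mm [-56.9  58.7 134.9] phi-yaw -0.031 tilt [ 0.001 -0.   ] F [-0.2  0.8 -0.2] q [ 0.21  0.65  0.03  2.02 -0.04  0.48  0.08] op 0.007 t 8.4
tool d [-11.6 -14.9  64.9]
rot [-0.    -0.001 -0.031]
```

Request:
play_rows([
  [0,-11,-15,0,0,0,-0.03],
  [0,0,0,20,0,0,0],
  [0,0,0,20,0,0,0],
  [0,0,0,14,0,0,0],
  [0,0,0,6,0,0,0],
  [0,0,0,2,0,0,0],
  [0,0,0,0,0,0,0],
  [0,0,0,0,0,0,0],
])

```text
clock: 9.4
tool_pos: [0.4686, -0.1342, 0.0726]
eef_rot: [0.998, -0.066, 0.002, -0.002]
contact_force: [-0.4, -0.1, 0.4]
opening: 0.007
```

Run:
```python
from h import *
import cv2
go(-45,74,70)
p=r.get_state()['tool_pos']
cv2.imwrite("pics/side4.png",r.snapshot("side")[:,:,::-1])
im=cv2.imread("pics/side4.png")[180:250,220:290];im=(255*(im/255.)**.6).astype('uint8')
im=cv2.resize(im,None,fx=8,fy=8,interpolation=cv2.INTER_CUBIC)
for dz in(0,.02,.04):
    u=proj("side",np.array(p)+[0,0,dz]);cv2.circle(im,(int((u[0]-220+.5)*8),int((u[1]-180+.5)*8)),3,(0,0,255),-1)
cv2.imwrite("pics/e4.png",im)
```

```text
box mm [-67.1  80.1  72.6] phi-yaw 0.021 tilt [ 0.005 -0.003] F [-0.4 -0.1  0.4] q [ 0.18  0.75  0.01  2.1  -0.03  0.29  0.08] op 0.007 t 9.4
tool d [22.   6.5  2.7]
rot [-0.003 -0.004  0.021]
```

View pics/e4.png

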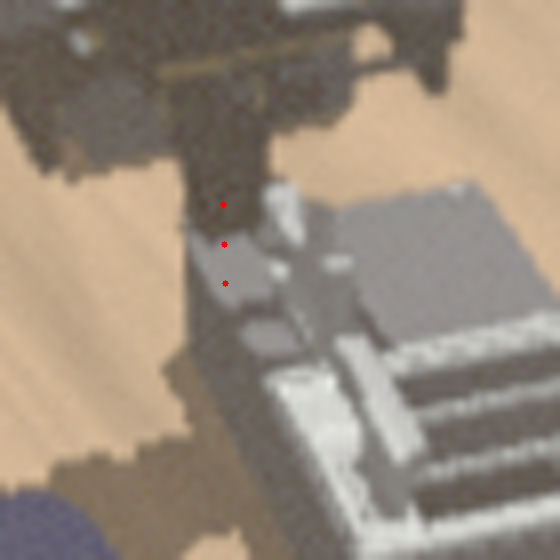

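Request:
play_rows([
  [0,0,5,5,0,0,0.02],
  [0,8,1,2,0,0,0],
  [0,8,0,0,0,0,0],
  [0,5,0,0,0,0,0],
  [0,4,0,0,0,0,0],
  [0,3,0,0,0,0,0],
  [0,3,0,0,0,0,0],
  [0,3,0,0,0,0,0],
])

```text
clock: 10.45
tool_pos: [0.503, -0.1458, 0.0655]
eef_rot: [0.997, -0.077, 0.002, -0.002]
contact_force: [-0.8, 1.4, 1.1]
opening: 0.003
```

```bash
python3 snap.py 5
python3 - <<'E'
from h import *
import cv2
where()
im=cv2.imread("pics/side5.png")[180:250,220:290];im=(255*(im/255.)**.6).astype('uint8')
cv2.imwrite("pics/e5.png",cv2.resize(im,None,fx=8,fy=8,interpolation=cv2.INTER_CUBIC))
E
```

```text
box mm [-30.8  73.7  65.5] phi-yaw -0.0 tilt [ 0.004 -0.004] F [0.  0.4 0.2] q [ 0.19  0.79  0.01  1.99 -0.04  0.36  0.08] op 0.012 t 10.55
```

View pics/e5.png

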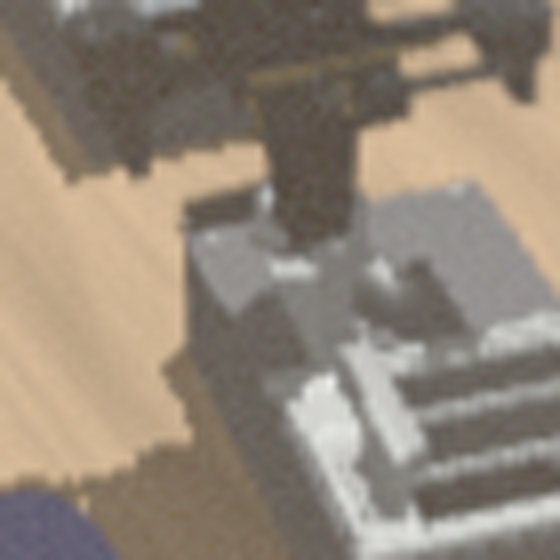

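Request:
play_rows([
  [0,8.5,-0.5,0,0,0,-0.17],
  [0,8.5,-0.5,0,0,0,-0.17],
  [0,8.5,-0.5,0,0,0,-0.17],
  [0,8.5,-0.5,0,0,0,-0.17],
  [0,8.5,-0.5,0,0,0,-0.17],
  [0,8.5,-0.5,0,0,0,-0.17],
  [0,0,0,0,0,0,0],
  [0,0,0,0,0,0,0],
])

```text
clock: 11.55
tool_pos: [0.5489, -0.1342, 0.0655]
eef_rot: [0.903, 0.43, 0.001, 0.002]
contact_force: [-0.9, 0.0, 0.3]
opening: 0.008
```

```bash
python3 snap.py 6
python3 - <<'E'
from h import *
import cv2
where()
im=cv2.imread("pics/side6.png")[180:250,220:290];im=(255*(im/255.)**.6).astype('uint8')
cv2.imwrite("pics/e6.png",cv2.resize(im,None,fx=8,fy=8,interpolation=cv2.INTER_CUBIC))
E
```

```text
box mm [12.2 92.5 65.5] phi-yaw 1.044 tilt [-0.     0.004] F [ 0.2 -0.3 -1. ] q [ 0.29  0.82 -0.23  1.86  0.37  0.49  0.7 ] op 0.005 t 11.65
```

View pics/e6.png

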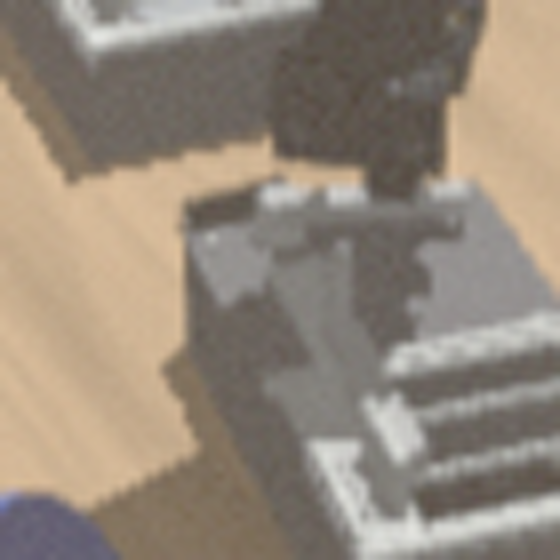

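View pics/c6.png

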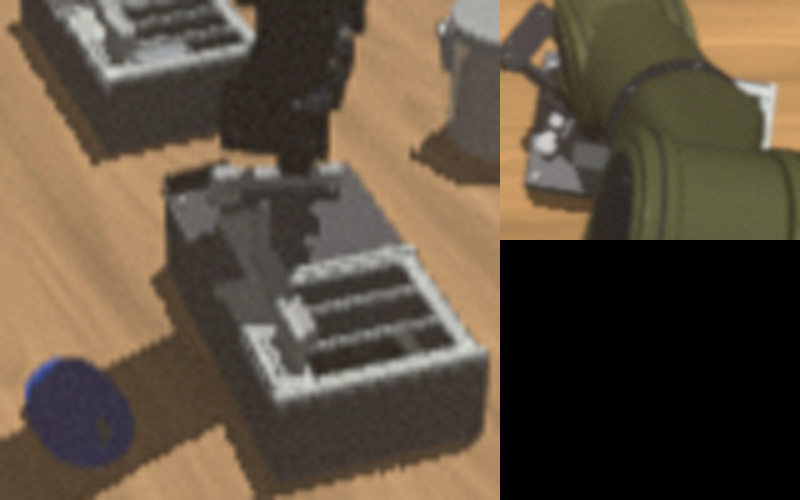

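Run:
```python
from h import *
for u in((460,217),(440,222)): 
    p=w2box(ray("side",u[0]/8+220-.5,u[1]/8+180-.5,.08));print(p,np.arctan2(p[0]+29,125-p[1]))
```

```text
[40.13475851 83.60388888 80.        ] 1.031278622575366
[30.62200899 82.89663622 80.        ] 0.9559404109961753
```

Request:
play_rows([
  [0,8,-0.5,0,0,0,-0.15],
  [0,8,-0.5,0,0,0,-0.15],
  [0,8,-0.5,0,0,0,-0.15],
  [0,5,0,0,0,0,-0.05],
  [0,0,0,0,0,0,0],
  [0,-5,0,0,0,0,0],
  [0,-8,0,-20,0,0,0],
  [0,0,0,-30,0,0,0],
])

```text
clock: 12.65
tool_pos: [0.5543, -0.1363, 0.1151]
eef_rot: [0.769, 0.639, -0.01, 0.007]
contact_force: [1.2, 0.5, 0.0]
opening: 0.004
```

```bash
python3 snap.py 7
python3 - <<'E'
from h import *
import cv2
where()
im=cv2.imread("pics/side7.png")[180:250,220:290];im=(255*(im/255.)**.6).astype('uint8')
cv2.imwrite("pics/e7.png",cv2.resize(im,None,fx=8,fy=8,interpolation=cv2.INTER_CUBIC))
E
```

```text
box mm [ 20.7  92.4 117.8] phi-yaw 1.54 tilt [-0.023  0.006] F [ 0.2  0.8 -0.3] q [ 0.38  0.76 -0.4   1.81  0.49  0.67  1.07] op 0.003 t 12.75
```

View pics/e7.png

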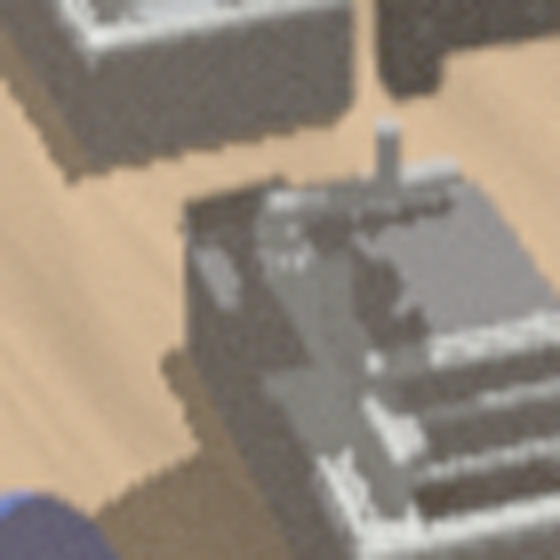

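Run:
```python
from h import *
p=w2box(ray("side",268.2,195.1,.107));print(p,np.arctan2(p[0]+29,125-p[1]))
go(-33,0,66)
```

```text
[ 22.23590339 123.46021553 107.        ] 1.5407525283969923
box mm [ 20.7  92.4 117.8] phi-yaw 1.54 tilt [-0.023  0.006] F [ 0.2  0.8 -0.3] q [ 0.38  0.76 -0.4   1.81  0.49  0.67  1.07] op 0.003 t 12.75
tool d [-92.8 -51.1  53.6]
rot [0.022 0.014 1.54 ]
```

Request:
play_rows([
  [0,-31,-17,0,0,-0.023,-0.03],
  [0,-31,-17,0,0,0,0],
  [0,-31,-17,0,0,0,0],
  [0,0,0,15,0,0,0],
  [0,0,0,15,0,0,0],
  [0,0,0,10,0,0,0],
  [0,0,0,4,0,0,0],
  [0,0,0,0,0,0,0],
])

```text
clock: 13.75
tool_pos: [0.4911, -0.2165, 0.071]
eef_rot: [0.757, 0.653, -0.014, 0.014]
contact_force: [0.7, -0.2, 0.5]
opening: 0.006
```

```bash
python3 snap.py 8
python3 - <<'E'
from h import *
import cv2
go(-33,0,66)
im=cv2.imread("pics/side8.png")[180:250,220:290];im=(255*(im/255.)**.6).astype('uint8')
cv2.imwrite("pics/e8.png",cv2.resize(im,None,fx=8,fy=8,interpolation=cv2.INTER_CUBIC))
E
```

```text
box mm [-32.    2.   71.5] phi-yaw 1.577 tilt [-0.04   0.004] F [0.  0.6 0.5] q [ 0.5   0.8  -0.33  1.95  0.61  0.49  1.13] op 0.008 t 13.85
tool d [-1.8 -1.   5.6]
rot [0.034 0.028 1.577]
```

View pics/e8.png

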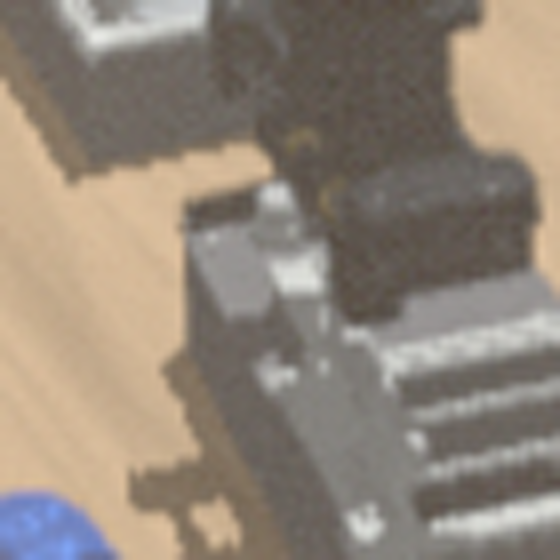

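Run:
```python
from h import *
for z in (71,81,91,101):
    u=proj("side",box2w(-32,2,z));print(z,(u+.5-[220,180])*8)
print((proj("side",box2w(-33,35,107))+.5-[220,180])*8)
```

```text
71 [367.13832476 375.75457793]
81 [367.28375509 355.88800519]
91 [367.43048076 335.84448221]
101 [367.57851914 315.62163428]
[337.66173074 258.97421185]
```

Request:
play_rows([
  [0,-1,0,4,0.005,0.04,0],
  [0,0,0,4,0,0,0],
  [0,0,0,2,0,0,0],
  [0,4,0,0,0,0,0],
  [0,5,0,0,0,0,0],
  [0,5,0,0,0,0,0],
  [0,5,0,0,0,0,0],
  [0,5,0,0,0,0,0],
])

```text
clock: 14.85
tool_pos: [0.4964, -0.192, 0.0629]
eef_rot: [0.757, 0.654, 0.0, 0.001]
contact_force: [1.1, -2.1, -0.5]
opening: 0.005
```

```bash
python3 -c "
from h import *
go(-33,30,62)"
```

```text
box mm [-30.8  27.2  62.9] phi-yaw 1.579 tilt [-0.002  0.002] F [ 1.1 -2.1 -0.5] q [ 0.49  0.82 -0.35  1.96  0.6   0.47  1.13] op 0.005 t 14.85
tool d [ 2.9 -2.2  0.8]
rot [ 0.003 -0.     1.579]
```

Request:
play_rows([
  [0,6,-1,0,0,0,0],
  [0,6,-1,0,0,0,0],
  [0,6,0,0,0,0,0],
  [0,6,0,0,0,0,0],
  [0,5,0,0,0,0,0],
  [0,3,0,0,0,0,0],
  [0,2,0,0,0,0,0],
  [0,1,0,0,0,0,0],
])

```text
clock: 15.85
tool_pos: [0.4999, -0.1598, 0.0631]
eef_rot: [0.758, 0.652, -0.002, 0.004]
contact_force: [0.7, -2.7, 0.2]
opening: 0.003
```

```bash
python3 snap.py 9
python3 - <<'E'
from h import *
import cv2
go(-33,70,62)
im=cv2.imread("pics/side9.png")[180:250,220:290];im=(255*(im/255.)**.6).astype('uint8')
cv2.imwrite("pics/e9.png",cv2.resize(im,None,fx=8,fy=8,interpolation=cv2.INTER_CUBIC))
E
```

```text
box mm [-32.3  59.8  63.1] phi-yaw 1.575 tilt [-0.008  0.003] F [-0.7 -5.4  0.4] q [ 0.41  0.81 -0.33  1.98  0.59  0.45  1.06] op 0.006 t 15.95
tool d [10.2 -0.7  1. ]
rot [0.009 0.004 1.575]
```

View pics/e9.png

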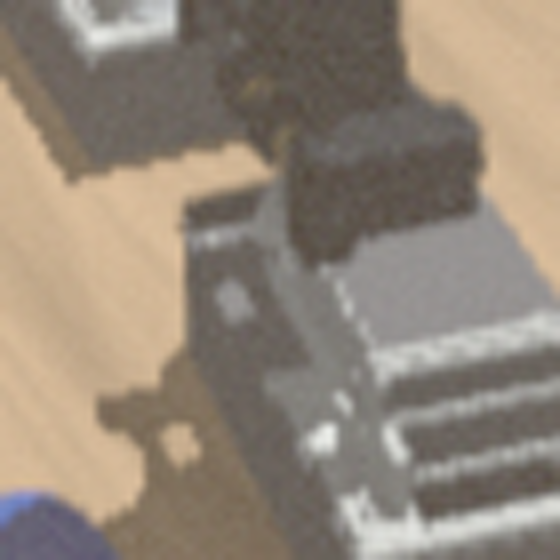

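Request:
play_rows([
  [0,3,0,0,0,0,0],
  [0,3,0,0,0,0,0],
  [0,3,0,0,0,0,0],
  [0,3,0,0,0,0,0],
  [0,3,0,0,0,0,0],
  [0,0,0,0,0,0,0],
  [0,0,0,0,0,0,0],
  [0,0,0,0,0,0,0],
])

```text
clock: 16.95
tool_pos: [0.4995, -0.1605, 0.0634]
eef_rot: [0.763, 0.647, -0.01, 0.01]
contact_force: [-0.2, -3.7, 0.1]
opening: 0.008
```

```bash
python3 -c "
from h import *
go(-33,70,62)"
```

```text
box mm [-32.6  58.8  63.4] phi-yaw 1.561 tilt [-0.028  0.001] F [-0.2 -3.7  0.1] q [ 0.39  0.8  -0.3   1.98  0.6   0.45  1.03] op 0.008 t 16.95
tool d [11.2 -0.5  1.1]
rot [0.023 0.021 1.561]
```

Request:
play_rows([
  [0,-6,0,0,0,0.02,0],
  [0,-5,0,-10,0,0,-0.01],
  [0,0,0,-30,0,0,0],
  [0,-20,-12,-25,0,0,0],
  [0,-28,-14,0,0,0,0],
  [0,-28,-14,0,0,0,0],
  [0,-25,-10,0,0,0,0],
  [0,0,0,0,0,0,0],
])

```text
clock: 17.95
tool_pos: [0.4342, -0.2554, 0.1342]
eef_rot: [0.754, 0.657, 0.002, 0.001]
contact_force: [-1.0, -0.3, -0.2]
opening: 0.003
```

```bash
python3 snap.py 10
python3 - <<'E'
from h import *
import cv2
go(-85,-55,52)
im=cv2.imread("pics/side10.png")[180:260,220:300];im=(255*(im/255.)**.6).astype('uint8')
cv2.imwrite("pics/e10.png",cv2.resize(im,None,fx=7,fy=7,interpolation=cv2.INTER_CUBIC))
E
```

```text
box mm [-81.1 -42.4 134.3] phi-yaw 1.591 tilt [0.004 0.005] F [ 0.  -0.   0.1] q [ 0.73  0.68 -0.47  1.99  0.53  0.58  1.33] op 0.003 t 18.05
tool d [-12.8  -4.6  82.2]
rot [ 1.000e-03 -7.000e-03  1.591e+00]
```

View pics/e10.png

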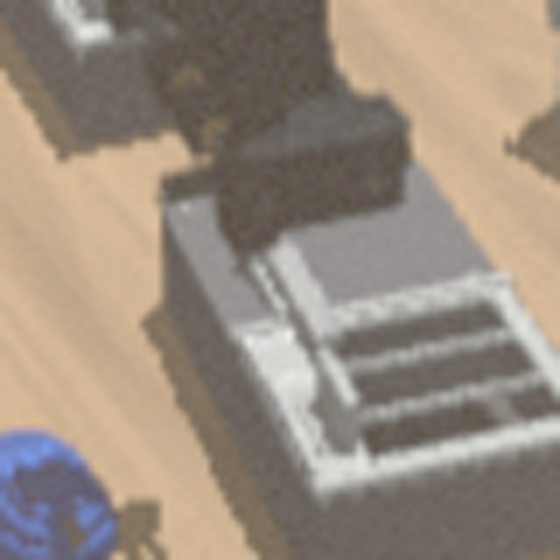

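View pics/top10.png

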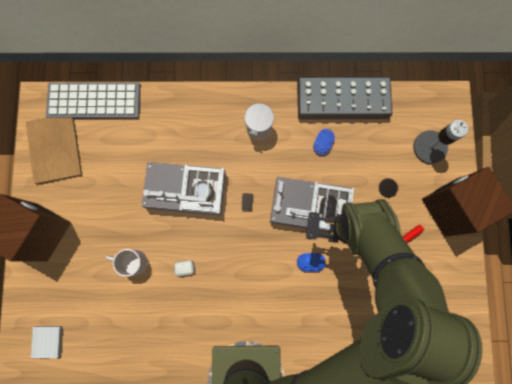

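Run:
```python
from h import *
for y in (-55,-10):
    u=proj("side",box2w(-33,y,77));print(y,(u+.5-[220,180])*7)
print((proj("side",box2w(-45,-35,90))+.5-[220,180])*7,(proj("side",box2w(-45,-75,90))+.5-[220,180])*7)
```

```text
-55 [363.06078028 392.04779036]
-10 [328.22074157 333.76351651]
[322.38527676 348.12187694] [353.90753873 401.53641604]
```

Request:
play_rows([
  [0,-12,-4,15,0,0,0.02],
  [0,0,0,25,0,0,0],
  [0,0,0,20,0,0,0],
  [0,0,0,15,0,0,0],
  [0,0,0,6,0,0,0],
  [0,0,0,0,0,0,0],
  [0,0,0,0,0,0,0],
  [0,0,0,0,0,0,0],
])

```text
clock: 19.05
tool_pos: [0.4332, -0.2606, 0.0482]
eef_rot: [0.757, 0.653, 0.004, 0.0]
contact_force: [-0.3, 0.1, -0.4]
opening: 0.005
```

```bash
python3 snap.py 11
python3 - <<'E'
from h import *
import cv2
go(-60,-55,52)
im=cv2.imread("pics/side11.png")[180:260,220:300];im=(255*(im/255.)**.6).astype('uint8')
cv2.imwrite("pics/e11.png",cv2.resize(im,None,fx=7,fy=7,interpolation=cv2.INTER_CUBIC))
E
```

```text
box mm [-82.8 -50.4  48.2] phi-yaw 1.576 tilt [0.007 0.006] F [-0.1  0.5  0.2] q [ 0.65  0.82 -0.32  2.04  0.66  0.37  1.23] op 0.007 t 19.15
tool d [-4.7 22.8 -3.7]
rot [-1.000e-03 -1.000e-02  1.576e+00]
```

View pics/e11.png

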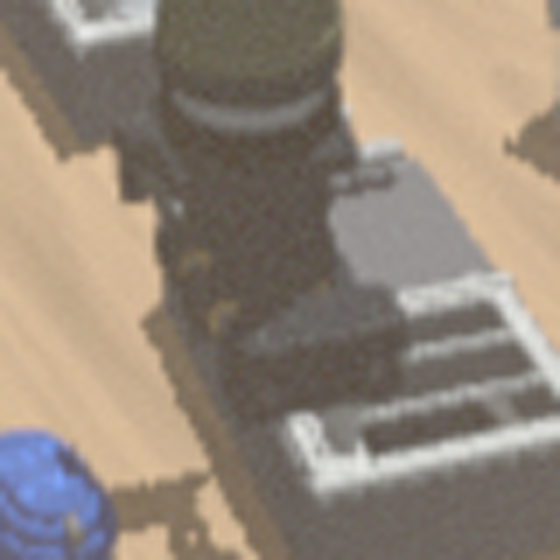

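Request:
play_rows([
  [0,-4,6,-4,0,-0.008,0],
  [0,0,8,0,0,0,0],
  [0,0,8,0,0,0,0],
  [0,0,8,0,0,0,0],
  [0,0,8,0,0,0,0],
  [0,0,8,0,0,0,0],
  [0,0,8,0,0,0,0],
  [0,0,8,0,0,0,0],
])

```text
clock: 20.15
tool_pos: [0.4961, -0.2754, 0.053]
eef_rot: [0.758, 0.652, -0.0, 0.002]
contact_force: [-1.5, -0.2, 1.1]
opening: 0.01
```

```bash
python3 snap.py 12
python3 - <<'E'
from h import *
import cv2
go(30,-55,52)
im=cv2.imread("pics/side12.png")[180:260,220:300];im=(255*(im/255.)**.6).astype('uint8')
cv2.imwrite("pics/e12.png",cv2.resize(im,None,fx=7,fy=7,interpolation=cv2.INTER_CUBIC))
E
```

```text
box mm [-17.  -54.9  53.1] phi-yaw 1.575 tilt [-0.003  0.005] F [-0.4 -0.4 -0.1] q [ 0.65  0.86 -0.39  1.86  0.6   0.53  1.28] op 0.007 t 20.25
tool d [-0.3 47.   1.3]
rot [ 0.006 -0.002  1.575]
```

View pics/e12.png

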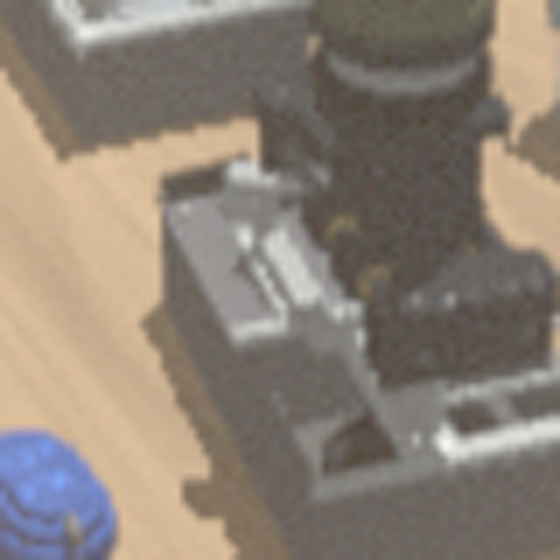

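Request:
play_rows([
  [0,0,8,0,0,0,0],
  [0,0,8,0,0,0,0],
  [0,0,8,0,0,0,0],
  [0,0,8,0,0,0,0],
  [0,0,7,0,0,0,0],
  [0,0,5,0,0,0,0],
  [0,0,4,0,0,0,0],
  [0,0,3,0,0,0,0],
])

```text
clock: 21.25
tool_pos: [0.5447, -0.2832, 0.0524]
eef_rot: [0.758, 0.652, -0.004, -0.002]
contact_force: [-9.1, 2.1, 6.3]
opening: 0.007
```

Run:
```python
from h import *
where()
```

```text
box mm [ 30.9 -55.5  52.4] phi-yaw 1.574 tilt [-0.004 -0.008] F [-9.1  2.1  6.3] q [ 0.63  0.91 -0.42  1.7   0.56  0.66  1.32] op 0.007 t 21.25
```

Request:
play_rows([
  [0,0,3,0,0,0,0],
  [0,0,2,0,0,0,0],
  [0,0,-6,0,0,0,0],
  [0,0,-8,0,0,0,0],
  [0,0,-5,-20,0,0,0],
  [0,0,-10,-40,0,0,0],
  [0,0,-30,-50,0,0,0],
  [0,0,-40,-20,0,0,0],
])

```text
clock: 22.25
tool_pos: [0.4512, -0.2664, 0.1902]
eef_rot: [0.757, 0.653, -0.004, -0.002]
contact_force: [0.2, -0.6, 0.4]
opening: 0.006
```

Request:
play_rows([
  [0,-40,-20,-20,0,0,0],
  [0,-50,-10,0,0,0,0],
  [0,-50,0,0,0,0,0],
  [0,-50,0,0,0,0,0],
  [0,-30,0,0,0,0,0],
  [0,0,0,0,0,0,0],
  [0,0,0,0,0,0,0],
  [0,0,0,0,0,0,0],
])

```text
clock: 23.25
tool_pos: [0.3892, -0.483, 0.2264]
eef_rot: [0.755, 0.656, -0.002, 0.006]
contact_force: [-0.1, -0.5, -0.2]
opening: 0.005
```

```bash
python3 snap.py 13
python3 - <<'E'
from h import *
where()
E
```

```text
box mm [ -91.9 -276.8  226.3] phi-yaw 1.584 tilt [-0.012  0.007] F [0.1 0.5 0.5] q [ 1.12  0.7  -0.57  1.56  0.43  0.99  1.86] op 0.002 t 23.35
```

View pics/c13.png

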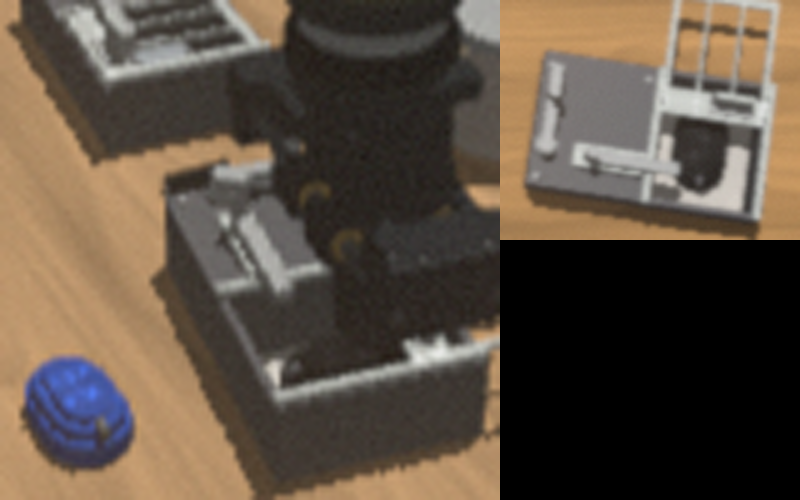

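View pics/top13.png

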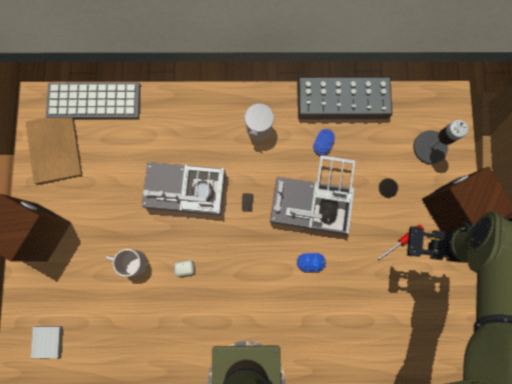

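Run:
```python
from h import *
import cv2
x0,y0=265,145
im=cv2.imread("pics/top13.png")[y0:y0+95,x0:x0+100]
im=cv2.resize(im,None,fx=6,fy=6,interpolation=cv2.INTER_CUBIC)
F={'fin90':(45,-55,90),'bolt45':(-33,80,107),'bar':(-33,-10,77),'kp1.57':(21,125,107),'L':(156,16,64.5),'R':(156,-91,64.5),'bay':(0,-37.5,6)}
for k,v in F.items():
    u=proj("top",box2w(*v));q=(int((u[0]-x0+.5)*6),int((u[1]-y0+.5)*6));cv2.circle(im,q,3,(0,0,255),-1);cv2.putText(im,k,q,0,.45,(0,255,0))
cv2.imwrite("pics/e13.png",im)
```

```text
(no output)
```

View pics/e13.png

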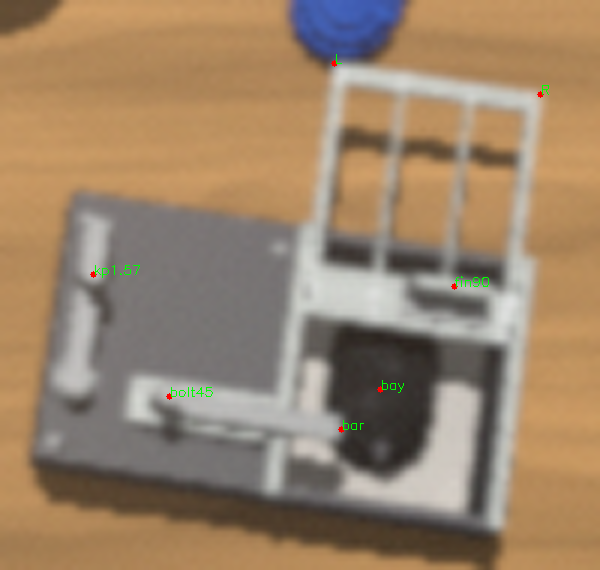

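```bash
python3 -c "
from plant import r
print(r.finish_job())"
```

```text
the job is handed in; nothing more can be done
None
```

I opened the right-hand box, the one holding the mouse, and handed the job in at about 23 s; `finish_job` gives no verdict. I swung the keeper aside, drew the bolt to its stop and slid the lid to its stop, all with the shut fingers.

**Right box:** In the last top picture, the keeper post, bolt post, bar end, fin and lid edges all lie within a few mm of their predicted fully open positions. A side picture taken just after the swing put the keeper at about 1.54 rad. The mouse is still lying in the bay.

**Everything else:** By eye in the same picture, the left box is still latched and shut, and the jar, mug, card reader, lens cap and earbud case look where they were. The gripper partly covers the screwdriver there, but it stayed well above it. The arm ended clear, at z about 0.23 m with contact force near zero.

**What went wrong:** The first keeper swing passed above the post without touching it. In the side pictures the shut fingertips appeared about 20–25 mm higher than the reported TCP, so I lowered the later moves by that much. The largest contact force read after a move was about 11 N, against the lid's end stop.

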